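# Seat the light probe in the hidden index notch of a test chamber

## Robot

A 7-joint arm with a two-finger parallel gripper is mounted at the origin on the work surface. World frame = base frame: x ahead of the robot, y to its left, z up, the work surface at z = 0. Lengths are in m, angles in rad, forces in N, time in s.
With the tool pointing down it reaches from about 0.425 to 0.825 m from the base axis. Payload 3.6 kg.
Tool frame: the origin (TCP) lies at the very end of the fingers, on their centre line; the grasp point (between the pads) lies 19 mm behind it (grasp_offset is the distance from the TCP to the grasp point, in m); z points along the fingers, y is the direction in which the jaws open and shut (so a half turn about z gives the same grasp; the last joint's range is limited). The gripper opens to 93 mm and grips with 3 to 60 N. Pads are 15 mm wide; open, the fingers measure 128 mm over their backs; the gripper's body (75 mm by 188 mm) begins 65 mm behind the grasp point.
Start: joints at [-1.226, 0.615, -0.013, 1.423, 0.008, 1.103, -0.04], TCP at [0.235, 0.606, 0.219] pointing down, gripper open.
Joint ranges: [-3.12, 3.12], [-0.3, 2.06], [-1.34, 1.32], [0.26, 2.42], [-1.36, 4.5], [0.01, 1.98], [-2.84, 2.84]. Speed limits (rad/s): [2.79, 2.79, 3.14, 3.14, 3.14, 3.14, 3.14].

## Interface

Orientations are given as a unit quaternion [x, y, z, w].
In Python, from station import * gives the robot as it stands.
- The arm moves only by the tool send_rows, never from a script. Its argument "steps" is a list that holds one entry, the list of rows, each a list of 7 numbers: the opening in per cent of the stroke, from 0 (shut) to 100 (fully open), then the shift along the tool's x, y, z in mm, then the turn, a rotation vector about the tool's x, y, z in degrees. A call has 1 to 8 rows; each row shifts and turns the pose as measured when the row begins, along the tool's axes as they then stand; what a row does not reach is not made up. A row lasts 1/10 s, in which the tool goes at most 50 mm and 8.59 degrees, less where a joint would pass 70% of its speed; a pose out of reach is approached as far as the arm can. A call with a gripper value outside its range is refused whole. The fingers move at their own pace and stop on an object; "force" is the grip in N (left out, the last holds). Time passes only in rows, so rows that do not move let the fingers close. It gives the time, the measured TCP pose, the force and the opening at its end, in the units of the state.
- read_state(): the state, without advancing time (a new reading comes with each control period).
- snapshot(name): name is "side" or "top"; returns a dict with "frame" (384x512x3 uint8, red, green, blue), "K" (3x3 intrinsics, pixels), "rvec" (rotation vector, rad) and "tvec" (3), from world to camera coordinates, as OpenCV has them. Camera axes: x right, y down, z forward; pixel columns grow to the right and rows downward; lengths in m; the calibration is good to about 2 mm. A picture is of the moment at which its call begins. There is no depth.
- close_job(): hands the job in, once; it reports no verdict.
The state is a dict: "clock": time; "qpos": joint angles; "joint_velocities": joint speeds; "joint_torque": joint torques, N m; "tcp_pos": TCP position; "tcp_rot": TCP orientation; "wrist_force": force on the tool from outside, world axes, zero at the start; "ft_torque": the same for the moment, N m; "grip_width": finger opening in m.
Only numpy, scipy, OpenCV 4.12 (cv2) and the standard library are available. Lean on these libraries where they do the work, as an engineer would, in place of code of your own. Each camera call takes 0.05 s, during which the arm holds its last target.

## Task

Lift the orange-handled probe out of its white holder and lower it through the wide white-framed entry of the slit in the black chamber's lid until its tip rests lightly on the track inside. Drag it along the slit, pressing lightly, until the tip drops into the hidden notch; stop there, let it down fully home with its collar resting on the lid, and let go. Be gentle with the chamber throughout and leave the bottle, beaker and jar alone.

Things in the scene. Friction and masses are not known exactly. Their poses are not given: they have to be found in the camera images.
- probe: loose probe, about 120 g, standing upright, collar on the holder. Origin at its flat tip, z up along it. From the tip: 8 mm round steel rod to 46 mm; aluminium collar, 26 mm diameter, 46 to 50 mm; orange square handle 22 x 22 mm (flats along its x and y), 50 to 98 mm; black cap to 104 mm
- probe_grip (a point): point on the probe's axis 76 mm above the tip, in the middle of the orange handle: where to pinch it
- holder: fixed white block 60 x 60 x 50 mm, origin at the centre of its underside; a vertical 12 mm hole in the middle takes the probe's rod, the collar rests on its top at 50 mm
- chamber: fixed black box, 130 (x) x 300 (y) x 75 mm high, origin at the centre of its underside. Its 10 mm thick lid has a slit 11 mm wide along y at x = 0, y = -57 to +60 mm, with a square entry 18 x 18 mm at the -y end. The probe must not push or press on any of it with over 20 N. Seated home, the collar rests on the lid, the tip 29 mm above the underside
- entry (a point): centre of the white-framed square entry of the slit (chamber x = 0, y = -66 mm), at the lid's top face
- slit_end (a point): the far end of the slit (chamber x = 0, y = +60 mm), at the lid's top face. An 11.5 mm wide straight-sided notch, 20 mm deep, crosses the track at an unknown y, its centre between -30 and +40 mm. Its walls give 1 mm per 1.5 N pushed along y, up to 6 mm, then stop hard
- wash_bottle: loose white bottle with a red cap, 60 mm diameter, 130 mm high, origin at the centre of its underside; leave it alone
- beaker: loose glass beaker, 68 mm diameter, 85 mm high, origin at the centre of its underside; leave it alone
- amber_jar: loose amber glass jar with a black cap, 54 mm diameter, 80 mm high, origin at the centre of its underside; leave it alone
- track_top (a point): point on top of the flat black track inside, right below the entry, 32 mm below the lid's top. The track runs under the whole slit. It is sprung: gives from about 2 N on, then 1 mm per 0.5 N, and bottoms after 8 mm. A probe riding on it holds its collar 6 to 14 mm above the lid; only in the notch does the collar reach the lid

How it is judged:
By the outcome, as a careful person would: the job done as asked, in the order asked, and still so for the second after the job is handed in, with the robot touching nothing.
It also fails if it takes over 45 s, if anything falls off the work surface, if the arm or the gripper's body presses on something with over 40 N, if the wrist force passes 120 N, or if a joint passes its speed limit or range.

## Working session

There is one attempt and no reset: what is moved stays moved. The work goes in short steps, Python scripts to look and compute and a tool call to move; the robot and the scene stay as the last step left them, time stands still between calls to the robot, and variables do not carry over. Pictures are saved under pics/ and viewed, and the job is handed in when it is done.

Besides the shell and the picture viewer there is one more tool, called after "Request:" by a JSON object that holds its "api" and its "payload". send_rows: Moves the arm, as the interface text tells. Its arguments: {"type":"object","properties":{"steps":{"type":"array"},"force":{"type":"number"}},"required":["steps"]}

```bash
mkdir -p pics; ls
python3 - <<'E'
from station import *
import cv2
s=read_state();print({k:s[k] for k in('clock','tcp_pos','tcp_rot','wrist_force','grip_width')})
for n in('side','top'):
    d=snapshot(n);cv2.imwrite(f'pics/{n}0.png',d['frame'][:,:,::-1]);print(n,d['K'],d['rvec'],d['tvec'])
    import numpy as np;np.savez(f'{n}0.npz',**d)
E
```

```text
pics
{'clock': 0.0, 'tcp_pos': array([0.23525445, 0.60510319, 0.21747494]), 'tcp_rot': array([ 1.84308414e-01,  9.82867635e-01, -1.25400658e-03, -2.21092443e-04]), 'wrist_force': array([-0.24241661, -0.6956496 , -0.45423511]), 'grip_width': 0.0929401920839585}
side [[474.61749639   0.         252.87211141]
 [  0.         474.61749639 190.98197222]
 [  0.           0.           1.        ]] [ 2.12215426 -0.57284662  0.30533535] [-0.51138435  0.26611955  0.9086752 ]
top [[368.77826253   0.         255.03782474]
 [  0.         368.77826253 191.20644268]
 [  0.           0.           1.        ]] [ 2.12184608 -2.17702574  0.17155841] [0.0660036  0.6258136  1.09524026]
```

View pics/side0.png

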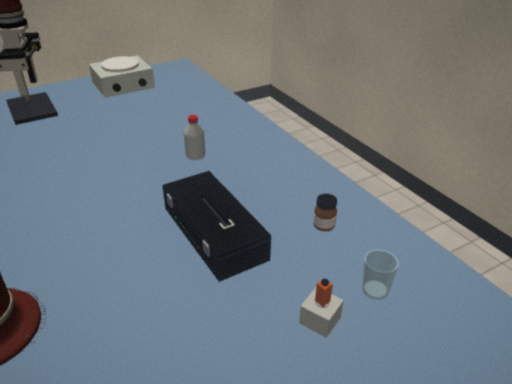

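View pics/top0.png

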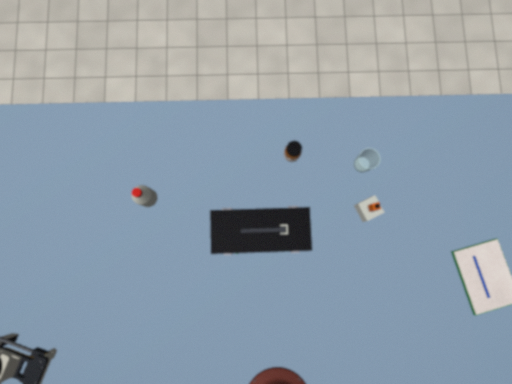

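Side view: probe at about (324,290) in its holder at (321,310), and the entry frame at about (228,224). Top view: probe at (374,207), entry at (284,229), chamber at (210–312, 207–254). I'll zoom in next.

```bash
cat > h.py <<'E'
import numpy as np,cv2
def load(n): return dict(np.load(n+'.npz'))
def ray(d,p):
    R=cv2.Rodrigues(d['rvec'])[0];c=-R.T@d['tvec'].reshape(3)
    v=R.T@np.linalg.inv(d['K'])@np.array([p[0],p[1],1.]);return c,v/np.linalg.norm(v)
def onz(d,p,z):
    c,v=ray(d,p);return c+v*(z-c[2])/v[2]
def tri(a,pa,b,pb):
    c1,v1=ray(a,pa);c2,v2=ray(b,pb)
    t=np.linalg.lstsq(np.stack([v1,-v2],1),c2-c1,rcond=None)[0]
    x,y=c1+t[0]*v1,c2+t[1]*v2;return (x+y)/2,np.linalg.norm(x-y)
def proj(d,P): return cv2.projectPoints(np.array(P,float).reshape(-1,3),d['rvec'],d['tvec'],d['K'],None)[0][:,0]
E
python3 - <<'E'
from h import *
t=load('top0');s=load('side0')
def crop(d,x0,y0,w,h,k,n):
    cv2.imwrite(n,cv2.resize(d['frame'][y0:y0+h,x0:x0+w,::-1],None,fx=k,fy=k,interpolation=cv2.INTER_CUBIC))
crop(t,200,195,200,65,4,'pics/tz.png');crop(s,155,165,200,150,4,'pics/sz.png')
# chamber corners top: dark mask
g=t['frame'].max(2);m=(g<60).astype(np.uint8);m[:190]=0;m[270:]=0;m[:,:195]=0;m[:,330:]=0
c=max(cv2.findContours(cv2.morphologyEx(m,cv2.MORPH_CLOSE,np.ones((9,9))),0,2)[0],key=cv2.contourArea)
r=cv2.minAreaRect(c);print(r);b=cv2.boxPoints(r)
for p in b:print(p,onz(t,p,.075).round(4))
for d,nm in((t,'t'),(s,'s')):
    f=cv2.cvtColor(d['frame'],cv2.COLOR_RGB2HSV);o=((f[...,0]<14)&(f[...,1]>180)&(f[...,2]>120)).astype(np.uint8)
    n,l,st,ce=cv2.connectedComponentsWithStats(o)
    for i in range(1,n):
        if st[i,4]>8:print(nm,'orange',st[i],ce[i])
    w=((d['frame'].min(2)>135)).astype(np.uint8)
    n,l,st,ce=cv2.connectedComponentsWithStats(w)
    for i in range(1,n):
        if 8<st[i,4]<2000:print(nm,'white',st[i],ce[i])
E
```

```text
((260.4724426269531, 229.88182067871094), (41.32838821411133, 98.2362289428711), 88.18170166015625)
[210.72339 210.78654] [0.5672 0.1843 0.075 ]
[308.91016 207.66951] [ 0.569 -0.11   0.075]
[310.2215 248.9771] [ 0.4466 -0.108   0.075 ]
[212.03473 252.09413] [0.4452 0.1815 0.075 ]
t orange [133 189   8   7  45] [136.66666667 192.04444444]
t orange [370 205   6   5  23] [372.39130435 207.04347826]
t white [201 103  11  15  40] [204.675 110.125]
t white [212 105  11   9  31] [216.06451613 108.74193548]
t white [278 104  12   5  22] [284.         106.18181818]
t white [ 63 106   5   6  12] [ 64.66666667 108.25      ]
t white [146 107   3   7   9] [147.         109.44444444]
t white [155 106   4  10  13] [157.07692308 110.30769231]
t white [234 107   8  10  24] [238.625 111.375]
t white [189 107  74  70 518] [224.55405405 142.06563707]
t white [ 34 108   5   4   9] [ 35.77777778 109.88888889]
t white [167 109  29  19  81] [181.5308642  118.96296296]
t white [192 109   9   9  26] [195.19230769 112.84615385]
t white [257 109   5   6  11] [259.         111.63636364]
t white [271 109   9   7 
[... 5758 characters left out ...]
71 229.35714286]
t white [ 97 235   6   4  11] [ 99.81818182 236.90909091]
t white [ 70 241   5   5  10] [ 72.2 242.8]
t white [291 252   9   3  19] [294.89473684 252.78947368]
t white [223 254   9   4  24] [227.25       255.16666667]
t white [  1 355   8  18  74] [  4.08108108 360.83783784]
s orange [189 116   7   3  12] [191.91666667 117.16666667]
s orange [318 283  13   6  33] [324.27272727 285.66666667]
s white [ 90  55  62  23 761] [118.97109067  65.02890933]
s white [452 239  57  35 986] [479.76064909 255.62981744]
s white [505 260   7   8  36] [508.91666667 263.44444444]
s white [483 265  29  32 520] [500.65384615 278.24423077]
s white [301 287  42  33 508] [321.70669291 305.15551181]
```

View pics/tz.png

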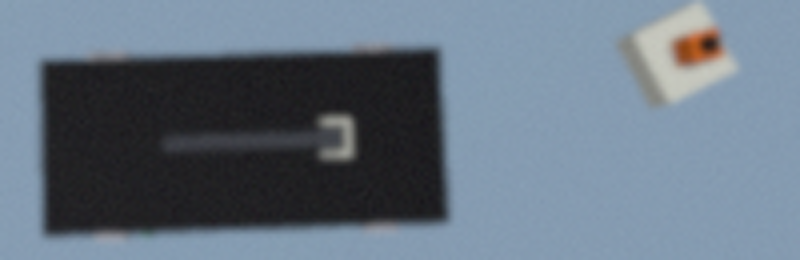

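View pics/sz.png

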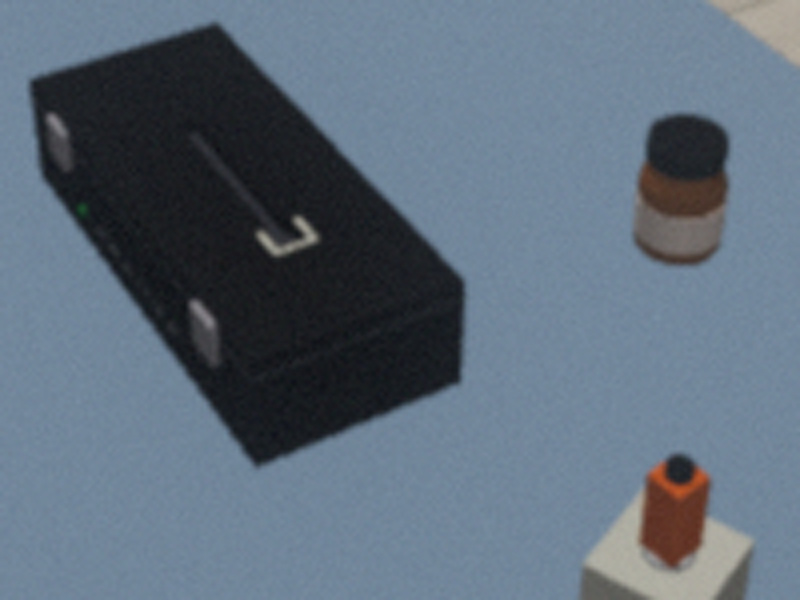

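Run:
```python
from h import *
t=load('top0');s=load('side0')
for d in(t,s):print('cam',ray(d,(256,192))[0].round(3))
def big(d,x0,y0,w,h,k,n):
    cv2.imwrite(n,cv2.resize(d['frame'][y0:y0+h,x0:x0+w,::-1],None,fx=k,fy=k,interpolation=cv2.INTER_CUBIC))
big(s,296,272,52,62,9,'pics/sp.png');big(t,350,190,40,36,14,'pics/tp.png')
# lid corners, top, subpixel upsampled half level
k=8
def up(d,x0,y0,w,h):return cv2.resize(cv2.GaussianBlur(d['frame'][y0:y0+h,x0:x0+w].astype(np.float32),(0,0),.6),None,fx=k,fy=k,interpolation=cv2.INTER_CUBIC)
def back(p,x0,y0):return (np.asarray(p)+.5)/k-.5+[x0,y0]
u=up(t,195,195,135,70);m=(u[...,2]<90).astype(np.uint8)
m=cv2.morphologyEx(m,cv2.MORPH_CLOSE,np.ones((80,80)))
c=max(cv2.findContours(m,0,2)[0],key=cv2.contourArea)[:,0]
r=cv2.minAreaRect(c);print(r)
b=cv2.boxPoints(r);q=cv2.approxPolyDP(c,30,True)[:,0];print(len(q))
for p in q:
    P=back(p,195,195);print('corner',P.round(2),onz(t,P,.075).round(4))
# frame
u=up(t,270,218,24,24);g=u.min(2);m=(g>105).astype(np.uint8);c=max(cv2.findContours(m,0,2)[0],key=cv2.contourArea)[:,0]
x,y,w,h=cv2.boundingRect(c);
for p in((x,y),(x+w,y),(x+w,y+h),(x,y+h)):print('frame t',back(p,270,218).round(2),onz(t,back(p,270,218),.075).round(4))
u=up(s,215,212,24,24);g=u.min(2);m=(g>105).astype(np.uint8);c=max(cv2.findContours(m,0,2)[0],key=cv2.contourArea)[:,0]
for p in cv2.approxPolyDP(c,4,True)[:,0]:print('frame s',back(p,215,212).round(2),onz(s,back(p,215,212),.075).round(4))
# slit
f=t['frame'].astype(int).max(2)
print(f[226:237,236:292:4])
```

```text
cam [0.459 0.065 1.175]
cam [ 0.139 -0.767  0.742]
((527.614501953125, 285.147216796875), (345.2539978027344, 800.3378295898438), 88.12753295898438)
4
corner [308.94 208.56] [ 0.5664 -0.1099  0.075 ]
corner [211.69 210.44] [0.5681 0.1814 0.075 ]
corner [211.31 252.06] [0.4454 0.1836 0.075 ]
corner [309.94 249.56] [ 0.4449 -0.107   0.075 ]
frame t [280.44 223.81] [ 0.523  -0.0227  0.075 ]
frame t [287.81 223.81] [ 0.5224 -0.0447  0.075 ]
frame t [287.81 234.06] [ 0.4921 -0.0435  0.075 ]
frame t [280.44 234.06] [ 0.4926 -0.0216  0.075 ]
frame s [219.56 223.44] [ 0.4951 -0.0189  0.075 ]
frame s [220.44 225.31] [ 0.4937 -0.0258  0.075 ]
frame s [223.19 227.81] [ 0.495  -0.0366  0.075 ]
frame s [226.94 226.94] [ 0.5036 -0.038   0.075 ]
frame s [228.31 225.81] [ 0.508  -0.0361  0.075 ]
frame s [224.81 226.56] [ 0.5001 -0.0345  0.075 ]
frame s [220.81 223.19] [ 0.4979 -0.0195  0.075 ]
[[ 33  36  34  36  34  31  36  35  36  35  40  93 121  91]
 [ 35  36  38  39  40  40  42  41  46  43  49  74  90  93]
 [ 31  39  49  48  54  54  57  57  61  57  64  75  80  95]
 [ 34  45  62  61  68  70  68  70  71  71  72  73  78  96]
 [ 36  50  69  69  70  70  71  71  70  72  70  74  81  97]
 [ 35  51  69  67  66  65  64  63  61  61  61  75  91  99]
 [ 34  46  62  57  53  51  52  49  47  45  45  89 121  98]
 [ 31  37  46  43  39  41  42  37  34  35  34  98 135  92]
 [ 35  37  38  38  36  33  34  30  34  34  34  84 110  72]
 [ 35  34  35  37  35  33  34  33  36  33  30  53  65  46]
 [ 33  37  36  33  32  33  33  35  35  32  29  37  40  34]]
```

View pics/sp.png

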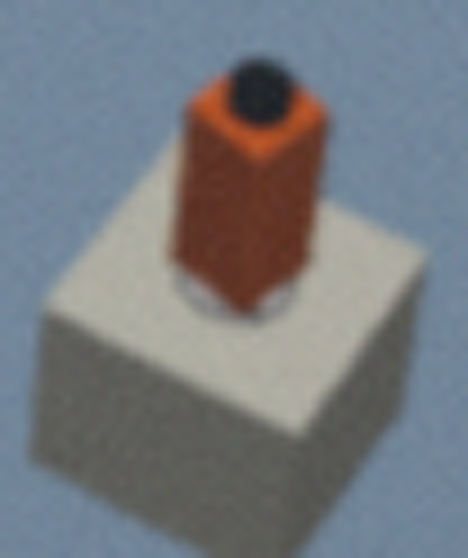

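View pics/tp.png

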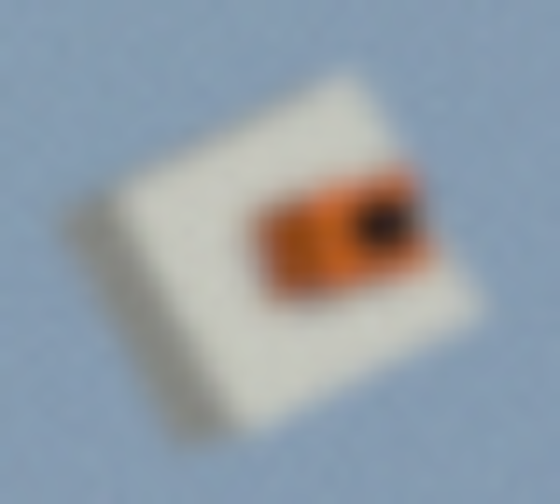

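Run:
```python
from h import *
t=load('top0');s=load('side0')
S=lambda x,y:((x+.5)/9-.5+296,(y+.5)/9-.5+272)
T=lambda x,y:((x+.5)/14-.5+350,(y+.5)/14-.5+190)
p=[onz(s,S(*q),.102) for q in((190,110),(258,158),(328,108))];print('handle top side',np.round(p,4),np.linalg.norm(p[0]-p[1]),np.linalg.norm(p[1]-p[2]));print('center',(p[0]+p[2])/2)
for a,b in((0,1),(1,2)):
    v=p[b]-p[a];print('yaw',np.degrees(np.arctan2(v[1],v[0])))
print('cap side',onz(s,S(261,88),.108),'cap top',onz(t,T(385,222),.108),tri(s,S(261,88),t,T(385,222)))
q=[onz(s,S(*a),.05) for a in((45,305),(300,435),(428,250))];print('holder s',np.round(q,4),(q[0]+q[2])/2,np.linalg.norm(q[0]-q[1]),np.linalg.norm(q[2]-q[1]))
q=[onz(t,T(*a),.05) for a in((118,190),(245,435),(490,310),(350,70))];print('holder t',np.round(q,4),np.mean(q,0),[np.linalg.norm(q[i]-q[i-1]) for i in range(4)])
for a in range(4):
    v=q[a]-q[a-1];print('hyaw',np.degrees(np.arctan2(v[1],v[0])))
q=[onz(t,T(*a),.102) for a in((425,170),(432,262))];print('handle top edge t',q,np.degrees(np.arctan2(*(q[1]-q[0])[1::-1])))
# chamber
r=((527.614501953125, 285.147216796875), (345.25, 800.34), 88.1275)
b=[onz(t,(np.array(p)+.5)/8-.5+195,.075) for p in cv2.boxPoints(r)];print('lid',np.round(b,4),'c',np.mean(b,0),[np.linalg.norm(b[i]-b[i-1]) for i in range(4)])
v=sorted([b[i]-b[i-1] for i in range(4)],key=lambda v:-v[1])[0];print('yaw',np.degrees(np.arctan2(v[1],v[0]))-90,v)
f=cv2.GaussianBlur(t['frame'],(0,0),.5).astype(float).sum(2)
pts=[]
for x in range(242,276):
    col=f[224:238,x]-105;w=np.clip(col,0,None);pts.append((x,224+(w*np.arange(14)).sum()/w.sum()))
l=np.polyfit(*np.array(pts).T,1)
for x in(240,276):
  for z in(.065,.075):print('slit',onz(t,(x,np.polyval(l,x)),z))
st=read=None
```

```text
handle top side [[ 0.5549 -0.2956  0.102 ]
 [ 0.5588 -0.3132  0.102 ]
 [ 0.5796 -0.3093  0.102 ]] 0.017989343969713675 0.021179499220129076
center [ 0.56725857 -0.30247597  0.102     ]
yaw -77.30338627403474
yaw 10.447428498268959
cap side [ 0.56715847 -0.30236505  0.108     ] cap top [ 0.56735733 -0.30403575  0.108     ] (array([ 0.5668257 , -0.30337065,  0.10919594]), np.float64(0.0009316230869110724))
holder s [[ 0.5287 -0.2871  0.05  ]
 [ 0.5539 -0.3414  0.05  ]
 [ 0.6082 -0.3156  0.05  ]] [ 0.56845875 -0.30137829  0.05      ] 0.059825565391550505 0.06012854334415458
holder t [[ 0.5818 -0.2658  0.05  ]
 [ 0.5273 -0.2899  0.05  ]
 [ 0.5533 -0.3457  0.05  ]
 [ 0.6071 -0.3189  0.05  ]] [ 0.56738638 -0.30506418  0.05      ] [np.float64(0.05884857250091057), np.float64(0.05957273290245816), np.float64(0.061542068042245386), np.float64(0.06013258022713028)]
hyaw 115.4779945939096
hyaw -156.08234211125023
hyaw -65.05495523653856
hyaw 26.49632069606749
handle top edge t [array([ 0.57870935, -0.31535739,  0.102     ]), array([ 0.55931056, -0.31534348,  0.102     ])] 179.95894132602328
lid [[ 0.5688  0.187   0.075 ]
 [ 0.571  -0.1127  0.075 ]
 [ 0.4432 -0.1107  0.075 ]
 [ 0.4415  0.1839  0.075 ]] c [0.5060924  0.03684715 0.075     ] [np.float64(0.12733747481963284), np.float64(0.2997310050226331), np.float64(0.12783522456886187), np.float64(0.29462952837176626)]
yaw 0.32943439639797134 [-0.00169403  0.29462466  0.        ]
slit [0.50679809 0.09832208 0.065     ]
slit [0.50636793 0.09802041 0.075     ]
slit [ 0.50723594 -0.0096243   0.065     ]
slit [ 0.50680184 -0.00895348  0.075     ]
```

```bash
cat > plan.py <<'E'
from h import *
from station import *
from scipy.spatial.transform import Rotation as R
def down(yaw): # tool y at yaw (deg), z down
    a=np.radians(yaw);y=np.array([np.cos(a),np.sin(a),0]);z=np.array([0,0,-1.]);return R.from_matrix(np.stack([np.cross(y,z),y,z],1))
def plan(pos,yaw,n,op,v=40):
    s=read_state();p=np.array(s['tcp_pos']);r=R.from_quat(s['tcp_rot']);tgt=down(yaw)
    print('t',round(s['clock'],2),'tcp',p.round(4),'F',np.round(s['wrist_force'],1),'w',round(s['grip_width'],4))
    out=[]
    for i in range(n):
        d=(np.array(pos)-p)/(n-i);d*=min(1,v/1e3/max(np.linalg.norm(d),1e-9))
        rv=(r.inv()*tgt).as_rotvec()/(n-i);k=np.radians(8.2)/max(np.linalg.norm(rv),1e-9);rv*=min(1,k)
        out.append([op]+[round(x,1) for x in r.inv().apply(d)*1e3]+[round(x,1) for x in np.degrees(rv)])
        p=p+d;r=r*R.from_rotvec(rv)
    print(out)
E
python3 -c "
from plan import *
plan([.44,.25,.23],11,10,80)"
```

```text
t 0.1 tcp [0.2353 0.6052 0.2176] F [-0.2 -0.4 -0.6] w 0.0933
[[80, np.float64(-31.2), np.float64(-25.1), np.float64(-1.1), np.float64(-0.0), np.float64(0.0), np.float64(5.8)], [80, np.float64(-33.5), np.float64(-21.8), np.float64(-1.2), np.float64(-0.0), np.float64(0.0), np.float64(5.8)], [80, np.float64(-35.5), np.float64(-18.3), np.float64(-1.2), np.float64(-0.0), np.float64(0.0), np.float64(5.8)], [80, np.float64(-37.2), np.float64(-14.6), np.float64(-1.2), np.float64(-0.0), np.float64(0.0), np.float64(5.8)], [80, np.float64(-38.5), np.float64(-10.8), np.float64(-1.2), np.float64(-0.0), np.float64(0.0), np.float64(5.8)], [80, np.float64(-39.4), np.float64(-6.9), np.float64(-1.2), np.float64(-0.0), np.float64(0.0), np.float64(5.8)], [80, np.float64(-39.9), np.float64(-2.9), np.float64(-1.2), np.float64(-0.0), np.float64(0.0), np.float64(5.8)], [80, np.float64(-40.0), np.float64(1.1), np.float64(-1.2), np.float64(-0.0), np.float64(0.0), np.float64(5.8)], [80, np.float64(-39.6), np.float64(5.2), np.float64(-1.2), np.float64(-0.0), np.float64(0.0), np.float64(5.8)], [80, np.float64(-38.9), np.float64(9.1), np.float64(-1.2), np.float64(-0.0), np.float64(0.0), np.float64(5.8)]]
```

Request:
{"api": "send_rows", "payload": {"steps": [[[80,-31,-25,-1,0,0,6],[80,-33,-22,-1,0,0,6],[80,-35,-18,-1,0,0,6],[80,-37,-15,-1,0,0,6],[80,-38,-11,-1,0,0,6],[80,-39,-7,-1,0,0,6],[80,-40,-3,-1,0,0,6],[80,-40,1,-1,0,0,6]]], "force": 15}}

```text
clock: 0.9
tcp_pos: [0.3839, 0.3196, 0.2204]
tcp_rot: [0.576, 0.817, -0.005, -0.003]
wrist_force: [1.7, -0.1, -0.4]
grip_width: 0.0747
```

```bash
sed -i 's/round(x,1) for x/round(float(x),1) for x/g' plan.py; python3 -c "
from plan import *
plan([.567,-.303,.19],11,16,80)"
```

```text
t 0.9 tcp [0.3839 0.3196 0.2204] F [ 1.7 -0.1 -0.4] w 0.0747
[[80, -39.9, -2.3, 1.9, -0.0, 0.0, 0.5], [80, -39.9, -1.9, 1.9, -0.0, 0.0, 0.5], [80, -39.9, -1.5, 1.9, -0.0, 0.0, 0.5], [80, -39.9, -1.1, 1.9, -0.0, 0.0, 0.5], [80, -39.9, -0.8, 1.9, -0.0, 0.0, 0.5], [80, -40.0, -0.4, 1.9, -0.0, 0.0, 0.5], [80, -40.0, -0.0, 1.9, -0.0, 0.0, 0.5], [80, -40.0, 0.4, 1.9, -0.0, 0.0, 0.5], [80, -39.9, 0.7, 1.9, -0.0, 0.0, 0.5], [80, -39.9, 1.1, 1.9, -0.0, 0.0, 0.5], [80, -39.9, 1.5, 1.9, -0.0, 0.0, 0.5], [80, -39.9, 1.9, 1.9, -0.0, 0.0, 0.5], [80, -39.9, 2.3, 1.9, -0.0, 0.0, 0.5], [80, -39.9, 2.6, 1.9, -0.0, 0.0, 0.5], [80, -39.8, 3.0, 1.9, -0.0, 0.0, 0.5], [80, -39.8, 3.4, 1.9, -0.0, 0.0, 0.5]]
```

Request:
{"api": "send_rows", "payload": {"steps": [[[80,-40,-2,0,0,0,0.5],[80,-40,-2,0,0,0,0.5],[80,-40,-1,0,0,0,0.5],[80,-40,-1,0,0,0,0.5],[80,-40,-1,0,0,0,0.5],[80,-40,0,0,0,0,0.5],[80,-40,0,0,0,0,0.5],[80,-40,0,0,0,0,0.5]]]}}

```text
clock: 1.7
tcp_pos: [0.4759, -0.0002, 0.2198]
tcp_rot: [0.606, 0.796, -0.006, -0.003]
wrist_force: [-0.3, 0.6, -0.1]
grip_width: 0.0742
```

```bash
python3 -c "
from plan import *
plan([.567,-.303,.2],11,8,80,44)"
```

```text
t 1.7 tcp [ 4.759e-01 -2.000e-04  2.198e-01] F [-0.3  0.6 -0.1] w 0.0742
[[80, -39.5, 0.9, 2.5, -0.1, 0.0, 0.6], [80, -39.5, 1.3, 2.5, -0.1, 0.0, 0.6], [80, -39.5, 1.7, 2.5, -0.1, 0.0, 0.6], [80, -39.5, 2.1, 2.5, -0.1, 0.0, 0.6], [80, -39.4, 2.4, 2.5, -0.1, 0.0, 0.6], [80, -39.4, 2.8, 2.5, -0.1, 0.0, 0.6], [80, -39.4, 3.2, 2.5, -0.1, 0.0, 0.6], [80, -39.4, 3.6, 2.5, -0.1, 0.0, 0.6]]
```

Request:
{"api": "send_rows", "payload": {"steps": [[[80,-39.5,1,2,0,0,0.6],[80,-39.5,1,2,0,0,0.6],[80,-39.5,2,2,0,0,0.6],[80,-39.5,2,2,0,0,0.6],[80,-39.5,2.4,2,0,0,0.6],[80,-39.5,3,2,0,0,0.6],[80,-39.5,3,2,0,0,0.6],[80,-39.5,3.6,2,0,0,0.6]]]}}

```text
clock: 2.5
tcp_pos: [0.5663, -0.3147, 0.2003]
tcp_rot: [0.639, 0.769, -0.006, -0.006]
wrist_force: [1.1, -0.6, 1.2]
grip_width: 0.0743
```

```bash
python3 -c "
from plan import *
plan([.567,-.303,.14],11,4,80,44)
for n in('side','top'):
    d=snapshot(n);np.savez(f'{n}1.npz',**d)
    g=proj(d,[read_state()['tcp_pos']])[0];print(n,g)
    x,y=int(g[0])-40,int(g[1])-30
    cv2.imwrite(f'pics/{n}1.png',cv2.resize(d['frame'][max(y,0):y+90,x:x+100,::-1],None,fx=6,fy=6,interpolation=2));print(x,y)
"
```

```text
t 2.5 tcp [ 0.5663 -0.3147  0.2003] F [ 1.1 -0.6  1.2] w 0.0743
[[80, 2.8, 0.9, 15.1, -0.2, -0.0, -0.1], [80, 2.8, 0.9, 15.1, -0.2, -0.0, -0.1], [80, 2.8, 0.8, 15.1, -0.2, -0.0, -0.1], [80, 2.8, 0.8, 15.1, -0.2, -0.0, -0.1]]
side [336.47845917 251.30464108]
296 221
top [394.84750153 202.60510776]
354 172
```

Request:
{"api": "send_rows", "payload": {"steps": [[[80,2.8,0.9,15,-0.2,0,0],[80,2.8,0.9,15,-0.2,0,0],[80,2.8,0.8,15,-0.2,0,0],[80,2.8,0.8,15,-0.2,0,0],[80,0,0,0,0,0,0]]]}}

```text
clock: 3.1
tcp_pos: [0.5636, -0.3063, 0.135]
tcp_rot: [0.642, 0.766, -0.002, -0.003]
wrist_force: [-0.0, 1.4, -0.6]
grip_width: 0.0742
```

```bash
python3 -c "
from plan import *
plan([.567,-.303,.061],11,5,80,44)
for n in('side','top'):
    d=snapshot(n);np.savez(f'{n}1.npz',**d)
    g=proj(d,[read_state()['tcp_pos']])[0];print(n,g)
    x,y=int(g[0])-50,int(g[1])-50
    cv2.imwrite(f'pics/{n}1.png',cv2.resize(d['frame'][max(y,0):y+90,x:x+100,::-1],None,fx=6,fy=6,interpolation=2));print(x,y)
"
```

```text
t 3.1 tcp [ 0.5636 -0.3063  0.135 ] F [-0.   1.4 -0.6] w 0.0742
[[80, 0.5, 0.9, 14.8, -0.1, -0.0, -0.2], [80, 0.5, 0.9, 14.8, -0.1, -0.0, -0.2], [80, 0.5, 0.8, 14.8, -0.1, -0.0, -0.2], [80, 0.5, 0.8, 14.8, -0.1, -0.0, -0.2], [80, 0.5, 0.8, 14.8, -0.1, -0.0, -0.2]]
side [326.35750573 272.33705921]
276 222
top [381.98326085 205.01979477]
331 155
```

View pics/side1.png

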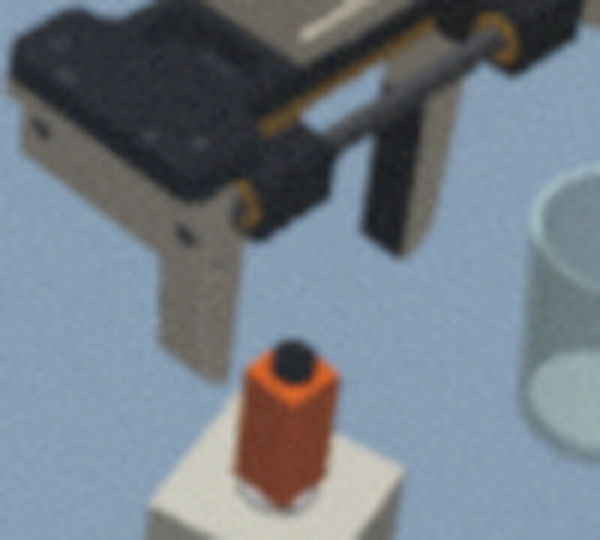

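View pics/top1.png

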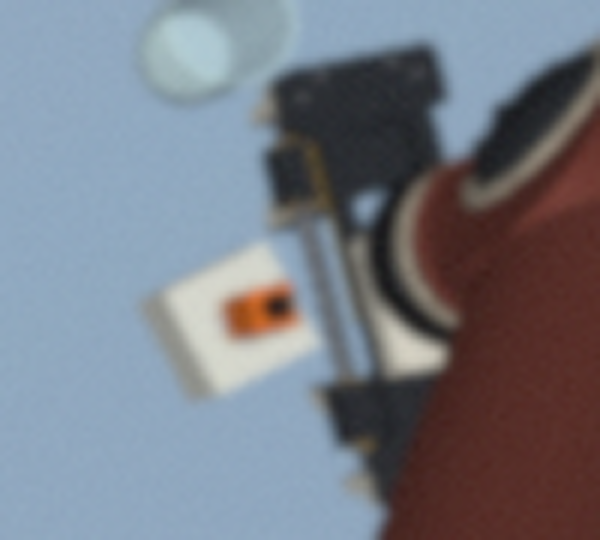

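Side view: the open fingers straddle the probe, cap at about (294,360) in the crop. Top view: the jaw line is parallel to the handle flats. The beaker stays clear.

Request:
{"api": "send_rows", "payload": {"steps": [[[80,0.5,0.9,15,0,0,0],[80,0.5,0.9,15,0,0,0],[80,0.5,0.8,15,0,0,0],[80,0.5,0.8,15,0,0,0],[80,0.5,0.8,14,0,0,0],[80,0,0,0,0,0,0]]]}}

```text
clock: 3.8
tcp_pos: [0.5716, -0.306, 0.0622]
tcp_rot: [0.642, 0.767, -0.001, 0.003]
wrist_force: [0.0, 1.0, 0.8]
grip_width: 0.0745
```

```bash
python3 -c "
from plan import *
plan([.567,-.303,.061],11,2,80,44)"
```

```text
t 3.8 tcp [ 0.5716 -0.306   0.0622] F [0.  1.  0.8] w 0.0745
[[80, 1.9, -2.0, 0.6, 0.1, 0.2, -0.5], [80, 1.9, -2.0, 0.6, 0.1, 0.2, -0.5]]
```

Request:
{"api": "send_rows", "payload": {"steps": [[[80,2,-2,0.5,0,0.1,0],[80,1.5,-1.5,0.5,0,0.1,0],[80,0,0,0,0,0,0]]]}}

```text
clock: 4.1
tcp_pos: [0.5679, -0.3037, 0.0621]
tcp_rot: [0.642, 0.766, -0.0, 0.003]
wrist_force: [0.5, 0.1, -0.6]
grip_width: 0.0741
```

```bash
python3 -c "
from plan import *
plan([.567,-.303,.061],11,2,80,44)"
```

```text
t 4.1 tcp [ 0.5679 -0.3037  0.0621] F [ 0.5  0.1 -0.6] w 0.0741
[[80, 0.4, -0.4, 0.6, 0.1, 0.1, -0.5], [80, 0.4, -0.4, 0.6, 0.1, 0.1, -0.5]]
```

Request:
{"api": "send_rows", "payload": {"steps": [[[0,0,0,0,0,0,0],[0,0,0,0,0,0,0],[0,0,0,0,0,0,0],[0,0,0,0,0,0,0],[0,0,0,0,0,0,0],[0,0,0,0,0,0,0]]], "force": 25}}

```text
clock: 4.7
tcp_pos: [0.5689, -0.3045, 0.0643]
tcp_rot: [0.642, 0.766, 0.0, 0.005]
wrist_force: [-0.2, 0.6, 0.2]
grip_width: 0.0311
```

Request:
{"api": "send_rows", "payload": {"steps": [[[0,0,0,0.5,0,0,0],[0,0,0,0.5,0,0,0],[0,0,0,0.5,0,0,0],[0,0,0,0,0,0,0]]]}}

```text
clock: 5.1
tcp_pos: [0.5686, -0.3046, 0.0638]
tcp_rot: [0.642, 0.766, 0.0, 0.005]
wrist_force: [-0.1, -0.0, 0.1]
grip_width: 0.0217
```

Request:
{"api": "send_rows", "payload": {"steps": [[[0,0,0,-5,0,0,0],[0,0,0,-10,0,0,0],[0,0,0,-12,0,0,0],[0,0,0,-12,0,0,0],[0,0,0,0,0,0,0]]]}}

```text
clock: 5.6
tcp_pos: [0.5683, -0.3042, 0.1048]
tcp_rot: [0.642, 0.766, 0.0, 0.004]
wrist_force: [-0.3, 0.9, -1.3]
grip_width: 0.0221
```

```bash
python3 -c "
from plan import *
plan([.5686,-.3046,.175],11,5,0,44)"
```

```text
t 5.6 tcp [ 0.5683 -0.3042  0.1048] F [-0.3  0.9 -1.3] w 0.0221
[[0, -0.2, 0.1, -14.0, 0.1, 0.1, -0.2], [0, -0.2, 0.1, -14.0, 0.1, 0.1, -0.2], [0, -0.2, 0.1, -14.0, 0.1, 0.1, -0.2], [0, -0.1, 0.1, -14.0, 0.1, 0.1, -0.2], [0, -0.1, 0.1, -14.0, 0.1, 0.1, -0.2]]
```

Request:
{"api": "send_rows", "payload": {"steps": [[[0,0,0,-14,0,0,0],[0,0,0,-15,0,0,0],[0,0,0,-15,0,0,0],[0,0,0,-15,0,0,0],[0,0,0,-10,0,0,0],[0,0,0,0,0,0,0]]]}}

```text
clock: 6.2
tcp_pos: [0.5677, -0.3038, 0.1805]
tcp_rot: [0.642, 0.766, 0.0, 0.005]
wrist_force: [0.6, 0.1, -1.6]
grip_width: 0.0222
```

```bash
python3 -c "
from plan import *
plan([.507,-.029,.175],0.3,10,0,44)
for n in('side','top'):
    d=snapshot(n);np.savez(f'{n}2.npz',**d)
    g=proj(d,[read_state()['tcp_pos']])[0];print(n,g)
    x,y=int(g[0])-50,int(g[1])-45
    cv2.imwrite(f'pics/{n}2.png',cv2.resize(d['frame'][max(y,0):y+90,x:x+100,::-1],None,fx=6,fy=6,interpolation=2));print(x,y)
"
```

```text
t 6.2 tcp [ 0.5677 -0.3038  0.1805] F [ 0.6  0.1 -1.6] w 0.0222
[[0, 28.1, -1.2, 0.3, 0.0, 0.0, 1.0], [0, 28.1, -1.7, 0.3, 0.0, 0.0, 1.0], [0, 28.1, -2.1, 0.4, 0.0, 0.0, 1.0], [0, 28.0, -2.6, 0.4, 0.0, 0.0, 1.0], [0, 28.0, -3.1, 0.4, 0.0, 0.0, 1.0], [0, 27.9, -3.6, 0.4, 0.0, 0.0, 1.0], [0, 27.9, -4.0, 0.5, 0.0, 0.0, 1.0], [0, 27.8, -4.5, 0.5, 0.0, 0.0, 1.0], [0, 27.7, -5.0, 0.5, 0.0, 0.0, 1.0], [0, 27.6, -5.5, 0.5, 0.0, 0.0, 1.0]]
side [328.84868593 252.56660091]
278 207
top [385.44717594 202.71874174]
335 157
```

View pics/side2.png

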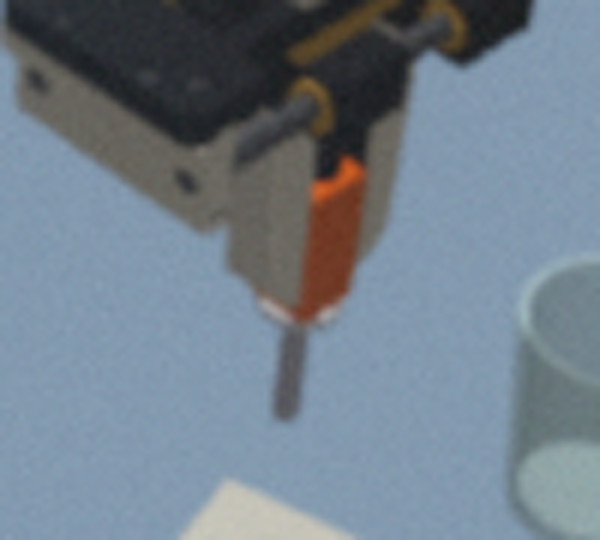

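The probe is out, held straight, tip at crop (285,415). Next I go to the entry.

Request:
{"api": "send_rows", "payload": {"steps": [[[0,28,-1,0,0,0,1],[0,28,-2,0,0,0,1],[0,28,-2,0,0,0,1],[0,28,-3,0,0,0,1],[0,28,-3,0,0,0,1.1],[0,28,-4,0,0,0,1.1],[0,28,-4,0,0,0,1.1],[0,28,-5,0,0,0,1.1]]]}}

```text
clock: 7.1
tcp_pos: [0.5118, -0.0794, 0.1695]
tcp_rot: [0.703, 0.712, -0.005, -0.001]
wrist_force: [0.0, -0.3, -1.4]
grip_width: 0.0219
```

```bash
python3 -c "
from plan import *
plan([.507,-.029,.16],0.3,5,0,44)"
```

```text
t 7.1 tcp [ 0.5118 -0.0794  0.1695] F [ 0.  -0.3 -1.4] w 0.0219
[[0, 10.1, -0.8, 1.8, -0.1, 0.1, 0.1], [0, 10.1, -0.8, 1.9, -0.1, 0.1, 0.1], [0, 10.1, -0.9, 1.9, -0.1, 0.1, 0.1], [0, 10.1, -0.9, 1.9, -0.1, 0.1, 0.1], [0, 10.1, -0.9, 1.9, -0.1, 0.1, 0.1]]
```

Request:
{"api": "send_rows", "payload": {"steps": [[[0,10,-1,1,-0.1,0.1,0.1],[0,10,-1,1,-0.1,0.1,0.1],[0,10,-1,1,-0.1,0.1,0.1],[0,10,-1,1,-0.1,0.1,0.1],[0,8,-1,1,0,0,0],[0,0,0,0,0,0,0]]]}}

```text
clock: 7.7
tcp_pos: [0.5049, -0.0272, 0.162]
tcp_rot: [0.704, 0.71, -0.001, -0.003]
wrist_force: [-0.4, -0.3, -1.9]
grip_width: 0.0216
```

```bash
cat > look.py <<'E'
from plan import *
import sys
def look(tag,dx=50,dy=45):
    for n in('side','top'):
        d=snapshot(n);np.savez(f'{n}{tag}.npz',**d)
        g=proj(d,[read_state()['tcp_pos']])[0]
        x,y=max(int(g[0])-dx,0),max(int(g[1])-dy,0)
        cv2.imwrite(f'pics/{n}{tag}.png',cv2.resize(d['frame'][y:y+80,x:x+100,::-1],None,fx=7,fy=7,interpolation=2));print(n,'tcp px',g,'crop org',x,y)
E
python3 -c "
from look import *
plan([.507,-.029,.15],0.3,2,0,44)
look(3)
s=read_state();r=R.from_quat(s['tcp_rot']);print(r.as_matrix().round(4))
tip=np.array(s['tcp_pos'])+r.apply([0,0,.0575]);print('tip pred',tip)
"
```

```text
t 7.7 tcp [ 0.5049 -0.0272  0.162 ] F [-0.4 -0.3 -1.9] w 0.0216
[[0, -0.9, 1.1, 6.0, -0.2, -0.1, 0.1], [0, -0.9, 1.1, 6.0, -0.2, -0.1, 0.1]]
side tcp px [224.29224739 192.24621926] crop org 174 147
top tcp px [285.32276194 228.36686166] crop org 235 183
[[-0.0065  1.     -0.0049]
 [ 1.      0.0065  0.0015]
 [ 0.0015 -0.0049 -1.    ]]
tip pred [ 0.50481782 -0.02863146  0.10483595]
```

View pics/side3.png

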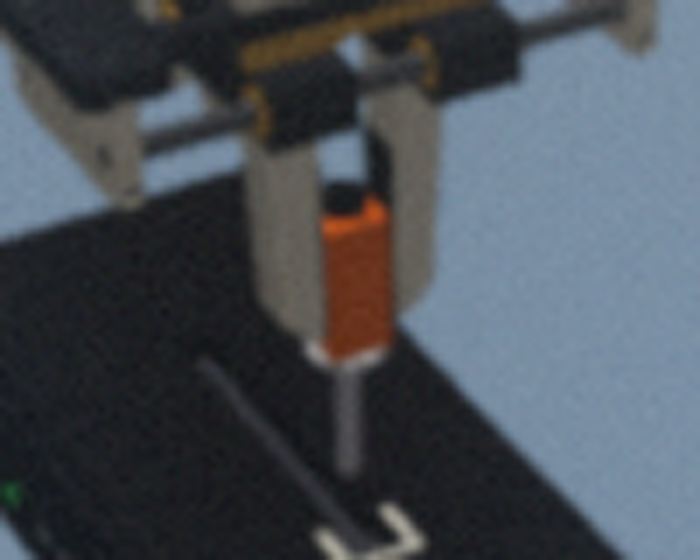

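View pics/top3.png

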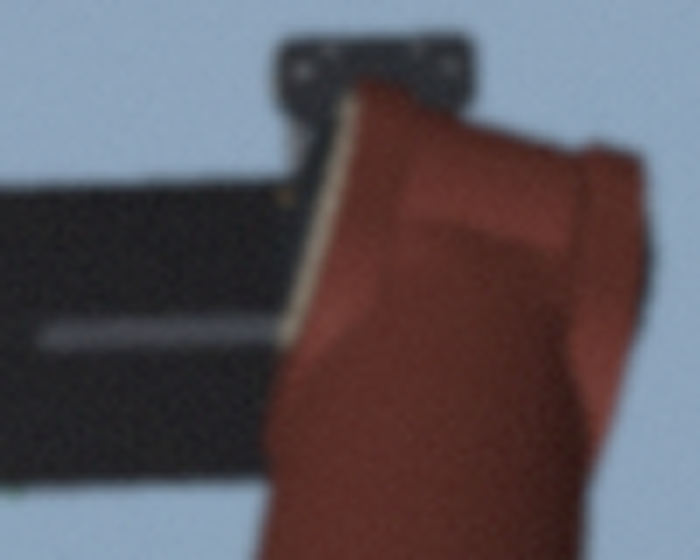

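Run:
```python
from h import *
s=load('side3')
b=lambda x,y,k,ox,oy:((x+.5)/k-.5+ox,(y+.5)/k-.5+oy)
for z in(.100,.103,.105):print('tip',z,onz(s,b(348,469,7,174,147),z).round(4))
print('collar top-ish/handle base axis',onz(s,b(355,350,7,174,147),.152).round(4))
for q in((262,236),(277,250),(316,238),(297,220)):print('frame',onz(s,b(*q,4,155,165),.075).round(4))
for q in((322,536),(365,553),(420,542),(388,508)):print('frame3',onz(s,b(*q,7,174,147),.075).round(4))
f=cv2.resize(s['frame'][205:240,205:250,::-1],None,fx=16,fy=16,interpolation=2);
for x,y,z in((.507,-.029,.075),(.498,-.038,.075),(.516,-.038,.075),(.516,-.02,.075),(.498,-.02,.075),(.5048,-.0286,.103)):
    p=proj(s,[x,y,z])[0];print(p);u=((p-[205,205]+.5)*16-.5).astype(int);cv2.drawMarker(f,tuple(int(a) for a in u),(0,255,0),0,14,1)
cv2.imwrite('pics/e3.png',f)
```

```text
tip 0.1 [ 0.5046 -0.0203  0.1   ]
tip 0.103 [ 0.5029 -0.0238  0.103 ]
tip 0.105 [ 0.5017 -0.0261  0.105 ]
collar top-ish/handle base axis [ 0.504  -0.0293  0.152 ]
frame [ 0.4958 -0.0202  0.075 ]
frame [ 0.4974 -0.0352  0.075 ]
frame [ 0.521  -0.0368  0.075 ]
frame [ 0.5194 -0.0173  0.075 ]
frame3 [ 0.4955 -0.018   0.075 ]
frame3 [ 0.5034 -0.0325  0.075 ]
frame3 [ 0.5212 -0.0363  0.075 ]
frame3 [ 0.5205 -0.0159  0.075 ]
[226.41061724 224.21116563]
[224.69717793 227.72937476]
[231.89139583 225.14741837]
[228.09161338 220.75957215]
[220.95670709 223.27950269]
[225.09467157 214.47234856]
```

View pics/e3.png

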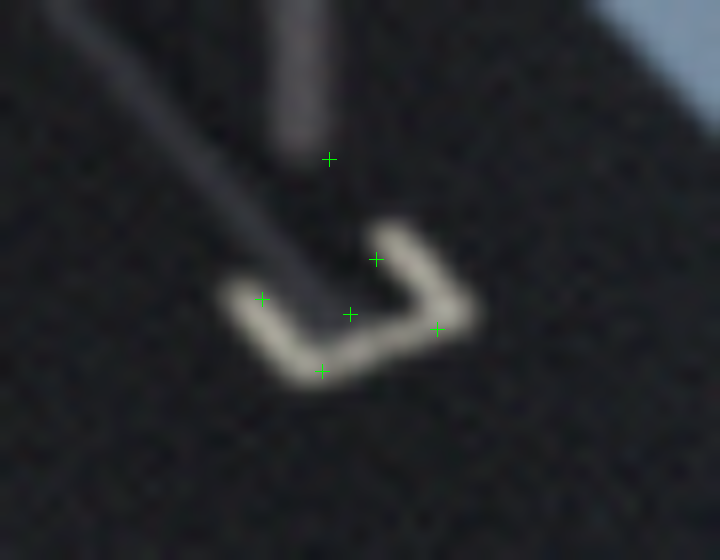

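Request:
{"api": "send_rows", "payload": {"steps": [[[0,-1,2,9,-0.1,-0.1,0.1],[0,-1,2,9,-0.1,0,0],[0,0,0,0,0,0,0]]]}}

```text
clock: 8.1
tcp_pos: [0.5098, -0.0328, 0.1431]
tcp_rot: [0.706, 0.708, -0.001, 0.001]
wrist_force: [-0.7, 0.9, -0.8]
grip_width: 0.0217
```

```bash
python3 -c "
from look import *
plan([.509,-.029,.14],0.3,2,0,44)
s=read_state();print(R.from_quat(s['tcp_rot']).as_matrix().round(4)[:,2])
d=snapshot('side');np.savez('side4.npz',**d)
f=cv2.resize(d['frame'][195:240,200:255,::-1],None,fx=13,fy=13,interpolation=2)
for z in (.0598,.0):
  p=proj(d,np.array(s['tcp_pos'])-[0,0,z])[0];print(p);u=((p-[200,195]+.5)*13-.5);cv2.drawMarker(f,tuple(int(a) for a in u),(0,255,0),0,14,1)
cv2.imwrite('pics/e4.png',f)
"
```

```text
t 8.1 tcp [ 0.5098 -0.0328  0.1431] F [-0.7  0.9 -0.8] w 0.0217
[[0, 1.9, -0.4, 1.5, 0.0, 0.0, -0.1], [0, 1.9, -0.4, 1.6, 0.0, 0.0, -0.1]]
[ 2.0e-04 -1.7e-03 -1.0e+00]
[228.23041496 221.82684941]
[227.54621077 199.98382931]
```

View pics/e4.png

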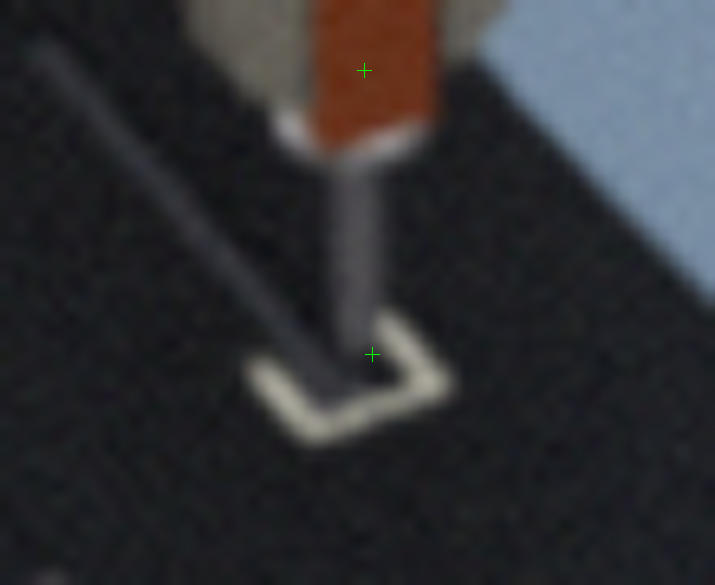

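Request:
{"api": "send_rows", "payload": {"steps": [[[0,2,-0.5,0,0,0,0],[0,1.8,-0.3,0,0,0,0],[0,0,0,0,0,0,0]]]}}

```text
clock: 8.45
tcp_pos: [0.5092, -0.0292, 0.1434]
tcp_rot: [0.707, 0.707, -0.0, 0.001]
wrist_force: [-0.4, -0.2, -0.4]
grip_width: 0.0217
```

```bash
python3 -c "
from look import *
plan([.509,-.029,.125],0.3,3,0,44)"
```

```text
t 8.45 tcp [ 0.5092 -0.0292  0.1434] F [-0.4 -0.2 -0.4] w 0.0217
[[0, 0.1, -0.1, 6.1, 0.0, 0.0, -0.1], [0, 0.1, -0.1, 6.1, 0.0, 0.0, -0.1], [0, 0.1, -0.1, 6.1, 0.0, 0.0, -0.1]]
```

Request:
{"api": "send_rows", "payload": {"steps": [[[0,0,0,4,0,0,0],[0,0,0,4,0,0,0],[0,0,0,4,0,0,0],[0,0,0,0,0,0,0]]]}}

```text
clock: 8.85
tcp_pos: [0.5093, -0.0289, 0.1308]
tcp_rot: [0.706, 0.708, -0.0, 0.001]
wrist_force: [-0.4, 0.2, -1.6]
grip_width: 0.0218
```

```bash
python3 -c "
from look import *
plan([.509,-.029,.11],0.3,3,0,44)
d=snapshot('side');np.savez('side5.npz',**d)
cv2.imwrite('pics/e5.png',cv2.resize(d['frame'][195:240,200:255,::-1],None,fx=13,fy=13,interpolation=2))
"
```

```text
t 8.85 tcp [ 0.5093 -0.0289  0.1308] F [-0.4  0.2 -1.6] w 0.0218
[[0, -0.0, -0.1, 6.9, 0.0, 0.0, -0.1], [0, -0.0, -0.1, 6.9, 0.0, 0.0, -0.1], [0, -0.0, -0.1, 6.9, 0.0, 0.0, -0.1]]
```

View pics/e5.png

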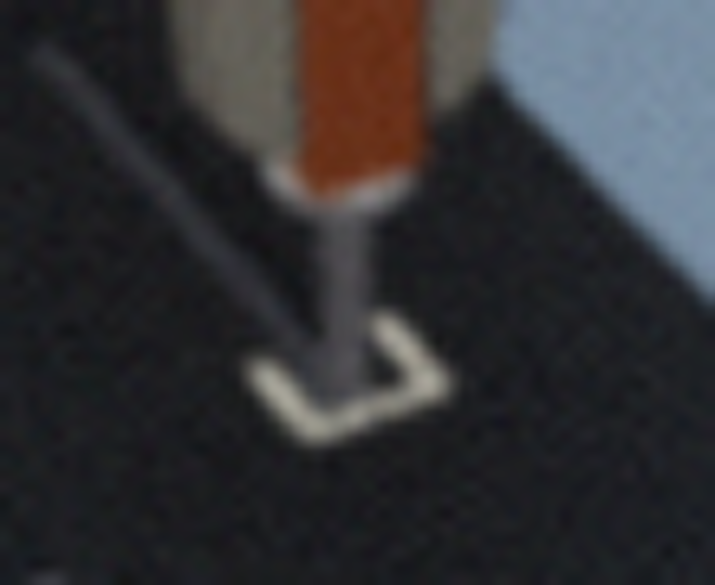

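The rod is centred in the frame, at (343,375) against a centre of about (346,372), and it is entering with no contact force.

Request:
{"api": "send_rows", "payload": {"steps": [[[0,0,0,5,0,0,0],[0,0,0,5,0,0,0],[0,0,0,5,0,0,0],[0,0,0,4,0,0,0],[0,0,0,0,0,0,0]]]}}

```text
clock: 9.4
tcp_pos: [0.5096, -0.0291, 0.1102]
tcp_rot: [0.707, 0.708, -0.0, 0.001]
wrist_force: [0.3, 0.4, -0.4]
grip_width: 0.0217
```

Request:
{"api": "send_rows", "payload": {"steps": [[[0,0,0,3,0,0,0],[0,0,0,0,0,0,0]]]}}

```text
clock: 9.6
tcp_pos: [0.5096, -0.0291, 0.1068]
tcp_rot: [0.707, 0.708, -0.0, 0.001]
wrist_force: [0.6, 0.5, -1.9]
grip_width: 0.0221
```

Request:
{"api": "send_rows", "payload": {"steps": [[[0,0,0,2,0,0,0],[0,0,0,0,0,0,0]]]}}

```text
clock: 9.8
tcp_pos: [0.5098, -0.0291, 0.1048]
tcp_rot: [0.707, 0.708, 0.0, 0.001]
wrist_force: [-1.0, 0.3, -1.4]
grip_width: 0.0221
```

Request:
{"api": "send_rows", "payload": {"steps": [[[0,0,0,1.5,0,0,0],[0,0,0,0,0,0,0]]]}}

```text
clock: 10.0
tcp_pos: [0.51, -0.0292, 0.1034]
tcp_rot: [0.707, 0.708, 0.0, 0.002]
wrist_force: [0.5, 0.2, -0.5]
grip_width: 0.0217
```

Request:
{"api": "send_rows", "payload": {"steps": [[[0,0,0,1.5,0,0,0],[0,0,0,0,0,0,0]]]}}

```text
clock: 10.2
tcp_pos: [0.5104, -0.0294, 0.1022]
tcp_rot: [0.707, 0.708, 0.001, 0.002]
wrist_force: [-0.3, 0.4, 1.0]
grip_width: 0.0213
```

```bash
python3 -c "
from station import *
import time
for i in range(4):
    s=read_state();print(s['tcp_pos'].round(4),s['wrist_force'].round(2))"
```

```text
[ 0.5104 -0.0294  0.1022] [-0.3   0.44  0.98]
[ 0.5104 -0.0294  0.1022] [-0.3   0.44  0.98]
[ 0.5104 -0.0294  0.1022] [-0.3   0.44  0.98]
[ 0.5104 -0.0294  0.1022] [-0.3   0.44  0.98]
```

Request:
{"api": "send_rows", "payload": {"steps": [[[0,0,-1.2,0.5,0,0,0],[0,0,-1.2,0.5,-0.1,0,0],[0,0,0,0.5,0,0,0]]]}}

```text
clock: 10.5
tcp_pos: [0.5099, -0.0295, 0.1017]
tcp_rot: [0.707, 0.708, 0.003, 0.004]
wrist_force: [-0.1, 0.6, 1.5]
grip_width: 0.0217
```

Request:
{"api": "send_rows", "payload": {"steps": [[[0,0,0,0.5,0,0,0]]]}}

```text
clock: 10.6
tcp_pos: [0.5098, -0.0295, 0.1013]
tcp_rot: [0.707, 0.708, 0.003, 0.004]
wrist_force: [0.6, -0.6, 1.7]
grip_width: 0.0219
```

Request:
{"api": "send_rows", "payload": {"steps": [[[0,0,-1.5,0,0.4,0,0],[0,0,-1.5,0.3,0.4,0,0],[0,0,0,0.3,0,0,0]]]}}

```text
clock: 10.9
tcp_pos: [0.5088, -0.0296, 0.1013]
tcp_rot: [0.707, 0.708, -0.001, 0.001]
wrist_force: [-0.2, -0.5, 0.7]
grip_width: 0.0216
```

```bash
cat > st.py <<'E'
from plan import *
s=read_state();r=R.from_quat(s['tcp_rot']);p=np.array(s['tcp_pos']);t=p+r.apply([0,0,.0598])
print('t',round(s['clock'],2),'tcp',p.round(4),'tip',t.round(4),'collar-lid mm',round((t[2]+.046-.075)*1e3,1),'zax',r.as_matrix()[:2,2].round(4),'need rot',np.degrees((r.inv()*down(0.3)).as_rotvec()).round(2),'F',s['wrist_force'].round(1),'T',s['ft_torque'].round(2))
E
python3 st.py
```

```text
t 10.9 tcp [ 0.5088 -0.0296  0.1013] tip [ 0.5088 -0.0298  0.0415] collar-lid mm 12.5 zax [-0.0001 -0.0027] need rot [-0.    0.16 -0.22] F [-0.2 -0.5  0.7] T [-0.04 -0.   -0.01]
```

Request:
{"api": "send_rows", "payload": {"steps": [[[0,1.5,-1,0.3,0,0.1,0],[0,2,-0.5,0.3,0,0.1,0],[0,2,0,0.3,0,0,0],[0,2,0,0.3,0,0,0]]]}}

```text
clock: 11.3
tcp_pos: [0.5072, -0.0248, 0.1003]
tcp_rot: [0.707, 0.707, -0.001, 0.001]
wrist_force: [1.1, -2.2, 1.4]
grip_width: 0.0214
```

```bash
python3 st.py
```

```text
t 11.3 tcp [ 0.5072 -0.0248  0.1003] tip [ 0.5073 -0.025   0.0405] collar-lid mm 11.5 zax [ 0.0008 -0.003 ] need rot [ 0.05  0.17 -0.34] F [ 1.1 -2.2  1.4] T [-0.66 -0.09 -0.03]
```

Request:
{"api": "send_rows", "payload": {"steps": [[[0,2,0.3,0.2,0,0.1,0],[0,2,0.3,0.2,0,0.1,0]]]}}

```text
clock: 11.5
tcp_pos: [0.5071, -0.0213, 0.0997]
tcp_rot: [0.707, 0.707, -0.0, -0.0]
wrist_force: [0.0, -2.1, 2.1]
grip_width: 0.0216
```

```bash
python3 st.py
```

```text
t 11.5 tcp [ 0.5071 -0.0213  0.0997] tip [ 0.507  -0.0213  0.0399] collar-lid mm 10.9 zax [-0.0007 -0.0005] need rot [-0.04  0.03 -0.36] F [ 0.  -2.1  2.1] T [-0.71  0.08  0.09]
```

Request:
{"api": "send_rows", "payload": {"steps": [[[0,2.5,0.2,0,0,0,-0.1],[0,2.5,0.2,0,0,0,-0.1],[0,2.5,0,0,0,0,0]]]}}

```text
clock: 11.8
tcp_pos: [0.5069, -0.0139, 0.0996]
tcp_rot: [0.706, 0.708, -0.001, -0.0]
wrist_force: [-0.8, -1.8, 2.8]
grip_width: 0.0218
```

```bash
python3 st.py
```

```text
t 11.8 tcp [ 0.5069 -0.0139  0.0996] tip [ 0.5068 -0.0139  0.0398] collar-lid mm 10.8 zax [-0.0019 -0.001 ] need rot [-0.11  0.06 -0.19] F [-0.8 -1.8  2.8] T [-0.75  0.02 -0.05]
```

Request:
{"api": "send_rows", "payload": {"steps": [[[0,2.5,0.1,0,-0.1,0,-0.1],[0,2.5,0.1,0,0,0,0],[0,2.5,0,0,0,0,0],[0,2.5,0,0,0,0,0]]]}}

```text
clock: 12.2
tcp_pos: [0.5067, -0.0029, 0.0996]
tcp_rot: [0.706, 0.709, -0.001, 0.0]
wrist_force: [0.2, -2.7, 1.7]
grip_width: 0.0222
```

```bash
python3 st.py
```

```text
t 12.2 tcp [ 0.5067 -0.0029  0.0996] tip [ 0.5067 -0.003   0.0398] collar-lid mm 10.8 zax [-0.0006 -0.001 ] need rot [-0.04  0.06 -0.06] F [ 0.2 -2.7  1.7] T [-0.79  0.05 -0.  ]
```

Request:
{"api": "send_rows", "payload": {"steps": [[[0,1.5,0,0,0,0,0],[0,1.5,0,0,0,0,0]]]}}

```text
clock: 12.4
tcp_pos: [0.5067, 0.0006, 0.0996]
tcp_rot: [0.705, 0.709, -0.001, 0.0]
wrist_force: [0.0, -2.7, 2.8]
grip_width: 0.0222
```

Request:
{"api": "send_rows", "payload": {"steps": [[[0,1.5,0,0,0,0,0],[0,1.5,0,0,0,0,0]]]}}

```text
clock: 12.6
tcp_pos: [0.5067, 0.0038, 0.0996]
tcp_rot: [0.706, 0.709, -0.001, 0.0]
wrist_force: [-0.7, -1.7, 1.8]
grip_width: 0.0219
```

Request:
{"api": "send_rows", "payload": {"steps": [[[0,1.5,0,0,0,0,0],[0,1.5,0,0,0,0,0]]]}}

```text
clock: 12.8
tcp_pos: [0.5066, 0.007, 0.0996]
tcp_rot: [0.706, 0.709, -0.001, 0.0]
wrist_force: [-0.7, -1.6, 2.8]
grip_width: 0.022
```

Request:
{"api": "send_rows", "payload": {"steps": [[[0,1.5,0,0,0,0,0],[0,1.5,0,0,0,0,0]]]}}

```text
clock: 13.0
tcp_pos: [0.5066, 0.0101, 0.0996]
tcp_rot: [0.706, 0.709, -0.001, 0.0]
wrist_force: [0.3, -1.8, 2.5]
grip_width: 0.0223
```

```bash
python3 st.py
```

```text
t 13.0 tcp [0.5066 0.0101 0.0996] tip [0.5065 0.0101 0.0398] collar-lid mm 10.8 zax [-0.0009 -0.0012] need rot [-0.05  0.07 -0.06] F [ 0.3 -1.8  2.5] T [-0.76  0.09  0.06]
```

Request:
{"api": "send_rows", "payload": {"steps": [[[0,1.5,0,0,0,0,0],[0,1.5,0,0,0,0,0]]]}}

```text
clock: 13.2
tcp_pos: [0.5065, 0.0134, 0.0996]
tcp_rot: [0.706, 0.709, -0.001, 0.0]
wrist_force: [-0.8, -2.4, 2.0]
grip_width: 0.0221
```

Request:
{"api": "send_rows", "payload": {"steps": [[[0,1.5,0,0,0,0,0],[0,1.5,0,0,0,0,0]]]}}

```text
clock: 13.4
tcp_pos: [0.5065, 0.0167, 0.0996]
tcp_rot: [0.706, 0.709, -0.001, 0.0]
wrist_force: [-0.1, -1.4, 2.2]
grip_width: 0.0216
```

Request:
{"api": "send_rows", "payload": {"steps": [[[0,1.5,0.1,0,0,0,0],[0,1.5,0,0,0,0,0]]]}}

```text
clock: 13.6
tcp_pos: [0.5065, 0.02, 0.0995]
tcp_rot: [0.706, 0.709, -0.001, -0.0]
wrist_force: [0.5, -1.9, 2.5]
grip_width: 0.0221
```

Request:
{"api": "send_rows", "payload": {"steps": [[[0,1.5,0,0,0,0,0],[0,1.5,0,0,0,0,0]]]}}

```text
clock: 13.8
tcp_pos: [0.5064, 0.0232, 0.0995]
tcp_rot: [0.706, 0.709, -0.001, -0.0]
wrist_force: [-0.1, -2.7, 2.5]
grip_width: 0.0216
```

Request:
{"api": "send_rows", "payload": {"steps": [[[0,1.5,0,0,0,0,0],[0,1.5,0,0,0,0,0]]]}}

```text
clock: 14.0
tcp_pos: [0.5064, 0.0265, 0.0995]
tcp_rot: [0.706, 0.709, -0.001, -0.0]
wrist_force: [0.5, -1.5, 1.9]
grip_width: 0.0221
```

Request:
{"api": "send_rows", "payload": {"steps": [[[0,1.5,0,0,0,0,0],[0,1.5,0,0,0,0,0]]]}}

```text
clock: 14.2
tcp_pos: [0.5062, 0.0301, 0.0994]
tcp_rot: [0.706, 0.709, -0.001, -0.0]
wrist_force: [0.3, -0.4, -0.5]
grip_width: 0.0215
```

Fz fell to the free-hanging level (−0.5) and the friction vanished, so the tip has dropped in at tcp y ≈ 0.030. I'll ease down without moving further along.

Request:
{"api": "send_rows", "payload": {"steps": [[[0,0,0,0,0,0,0],[0,0,0,1,0,0,0],[0,0,0,1,0,0,0]]]}}

```text
clock: 14.5
tcp_pos: [0.5062, 0.0326, 0.0966]
tcp_rot: [0.705, 0.709, -0.0, -0.001]
wrist_force: [-0.2, -1.6, -0.7]
grip_width: 0.0216
```

```bash
python3 st.py
```

```text
t 14.5 tcp [0.5062 0.0326 0.0966] tip [0.506  0.0327 0.0368] collar-lid mm 7.8 zax [-0.0022  0.0017] need rot [-0.12 -0.1   0.06] F [-0.2 -1.6 -0.7] T [-0.53 -0.13  0.01]
```

Request:
{"api": "send_rows", "payload": {"steps": [[[0,-1,0.2,0,-0.1,-0.1,0],[0,-0.5,0.2,1,0,0,0],[0,0,0,0,0,0,0]]]}}

```text
clock: 14.8
tcp_pos: [0.5062, 0.0318, 0.0949]
tcp_rot: [0.705, 0.709, -0.0, -0.001]
wrist_force: [0.8, -0.5, -0.7]
grip_width: 0.0219
```

```bash
python3 st.py
```

```text
t 14.8 tcp [0.5062 0.0318 0.0949] tip [0.5061 0.0319 0.0351] collar-lid mm 6.1 zax [-0.0016  0.0009] need rot [-0.09 -0.05  0.08] F [ 0.8 -0.5 -0.7] T [-0.32 -0.2  -0.03]
```

Request:
{"api": "send_rows", "payload": {"steps": [[[0,-0.8,0,0.5,-0.1,0,0],[0,-0.2,0,1.5,0,0,0],[0,0,0,1.5,0,0,0],[0,0,0,0,0,0,0]]]}}

```text
clock: 15.2
tcp_pos: [0.5061, 0.0315, 0.091]
tcp_rot: [0.705, 0.71, 0.001, -0.001]
wrist_force: [0.8, -0.2, -1.6]
grip_width: 0.0219
```

```bash
python3 st.py
```

```text
t 15.2 tcp [0.5061 0.0315 0.091 ] tip [0.5061 0.0317 0.0312] collar-lid mm 2.2 zax [0.     0.0021] need rot [ 0.   -0.12  0.09] F [ 0.8 -0.2 -1.6] T [-0.21 -0.15  0.01]
```

Request:
{"api": "send_rows", "payload": {"steps": [[[0,0,0,1,0,-0.1,0],[0,0,0,0,0,0,0]]]}}

```text
clock: 15.4
tcp_pos: [0.5061, 0.0316, 0.0898]
tcp_rot: [0.705, 0.71, 0.0, -0.0]
wrist_force: [0.2, -0.4, -1.1]
grip_width: 0.0221
```

Request:
{"api": "send_rows", "payload": {"steps": [[[0,0,0,0.7,0,0,0],[0,0,0,0,0,0,0]]]}}

```text
clock: 15.6
tcp_pos: [0.5061, 0.0316, 0.089]
tcp_rot: [0.705, 0.71, 0.0, -0.0]
wrist_force: [-0.1, 0.5, -1.4]
grip_width: 0.0218
```

```bash
python3 st.py
```

```text
t 15.6 tcp [0.5061 0.0316 0.089 ] tip [0.5061 0.0316 0.0292] collar-lid mm 0.2 zax [-0.0001  0.0002] need rot [-0.01 -0.01  0.1 ] F [-0.1  0.5 -1.4] T [-0.11 -0.19 -0.09]
```

Request:
{"api": "send_rows", "payload": {"steps": [[[0,0,0,0.4,0,0,0],[0,0,0,0,0,0,0]]]}}

```text
clock: 15.8
tcp_pos: [0.5061, 0.0316, 0.0887]
tcp_rot: [0.705, 0.71, 0.0, -0.0]
wrist_force: [0.9, -0.2, -1.0]
grip_width: 0.0219
```

Request:
{"api": "send_rows", "payload": {"steps": [[[0,0,0,0.4,0,0,0],[0,0,0,0,0,0,0]]]}}

```text
clock: 16.0
tcp_pos: [0.5061, 0.0316, 0.0887]
tcp_rot: [0.705, 0.71, 0.0, -0.0]
wrist_force: [0.7, -0.1, -2.4]
grip_width: 0.0218
```

```bash
python3 st.py; python3 -c "
from look import *
look(6)"
```

```text
t 16.0 tcp [0.5061 0.0316 0.0887] tip [0.5061 0.0317 0.0289] collar-lid mm -0.1 zax [0.0001 0.0006] need rot [ 0.01 -0.03  0.09] F [ 0.7 -0.1 -2.4] T [-0.12 -0.07  0.02]
side tcp px [213.62085131 205.27726284] crop org 163 160
top tcp px [262.49340782 229.75451388] crop org 212 184
```

View pics/side6.png

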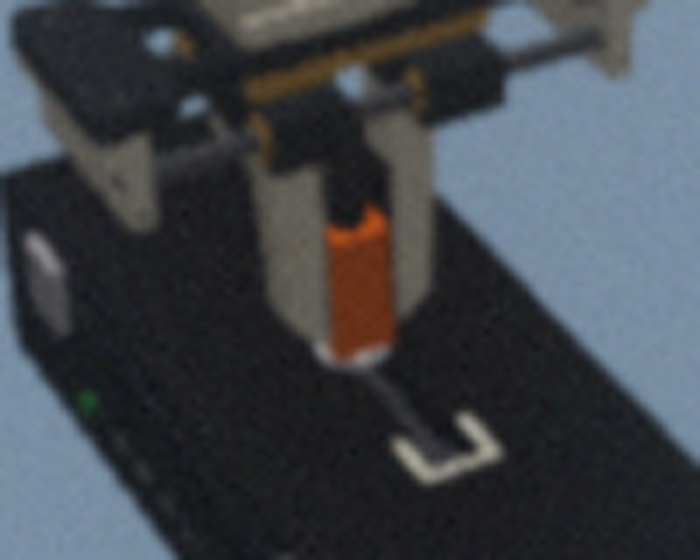

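The collar sits at about (350,355) on the lid, right around the slit. One more gentle press will confirm contact.

Request:
{"api": "send_rows", "payload": {"steps": [[[0,0,0,0.8,0,0,0],[0,0,0,0.3,0,0,0]]]}}

```text
clock: 16.3
tcp_pos: [0.5061, 0.0316, 0.0887]
tcp_rot: [0.705, 0.709, 0.001, -0.0]
wrist_force: [0.2, 0.5, 0.5]
grip_width: 0.022
```

```bash
python3 st.py
```

```text
t 16.3 tcp [0.5061 0.0316 0.0887] tip [0.5061 0.0317 0.0289] collar-lid mm -0.1 zax [0.0002 0.0013] need rot [ 0.01 -0.07  0.09] F [0.2 0.5 0.5] T [-0.14  0.04 -0.04]
```

Contact: z stays at 0.0887 while Fz rises. Releasing.

Request:
{"api": "send_rows", "payload": {"steps": [[[30,0,0,0,0,0,0],[30,0,0,0,0,0,0],[60,0,0,0,0,0,0],[60,0,0,0,0,0,0],[60,0,0,0,0,0,0],[60,0,0,0,0,0,0]]]}}

```text
clock: 16.9
tcp_pos: [0.5047, 0.032, 0.0877]
tcp_rot: [0.705, 0.71, -0.001, -0.002]
wrist_force: [-0.6, -0.1, -0.2]
grip_width: 0.0537
```

```bash
python3 st.py
```

```text
t 16.9 tcp [0.5047 0.032  0.0877] tip [0.5045 0.0321 0.0279] collar-lid mm -1.1 zax [-0.0032  0.0015] need rot [-0.18 -0.09  0.11] F [-0.6 -0.1 -0.2] T [-0.08  0.04  0.02]
```

Request:
{"api": "send_rows", "payload": {"steps": [[[60,0,1,-3,0,0,0],[60,0,0,-10,0,0,0],[60,0,0,-15,0,0,0],[60,0,0,-20,0,0,0],[60,0,0,-25,0,0,0],[60,0,0,-25,0,0,0],[60,0,0,-20,0,0,0],[60,0,0,0,0,0,0]]]}}

```text
clock: 17.7
tcp_pos: [0.5064, 0.0312, 0.2142]
tcp_rot: [0.705, 0.709, -0.0, -0.001]
wrist_force: [0.5, -0.2, 0.4]
grip_width: 0.0557
```

Request:
{"api": "send_rows", "payload": {"steps": [[[60,30,0,0,0,0,0],[60,40,0,0,0,0,0],[60,40,0,0,0,0,0],[60,40,0,0,0,0,0],[60,30,0,0,0,0,0],[60,0,0,0,0,0,0]]]}}

```text
clock: 18.3
tcp_pos: [0.5044, 0.2151, 0.2129]
tcp_rot: [0.707, 0.707, -0.001, -0.001]
wrist_force: [0.5, 0.7, 0.3]
grip_width: 0.0557
```

```bash
python3 st.py; python3 -c "
from h import *
from station import *
for n in('side','top'):
    d=snapshot(n);np.savez(f'{n}7.npz',**d)
    cv2.imwrite(f'pics/{n}7.png',d['frame'][:,:,::-1])
    x,y=((160,160) if n=='side' else (200,180))
    cv2.imwrite(f'pics/{n}7z.png',cv2.resize(d['frame'][y:y+85,x:x+120,::-1],None,fx=6,fy=6,interpolation=2))
"
```

```text
t 18.3 tcp [0.5044 0.2151 0.2129] tip [0.5043 0.2151 0.1531] collar-lid mm 124.1 zax [-0.0026  0.0001] need rot [-0.15 -0.01 -0.34] F [0.5 0.7 0.3] T [-0.05  0.07 -0.01]
```

View pics/side7z.png

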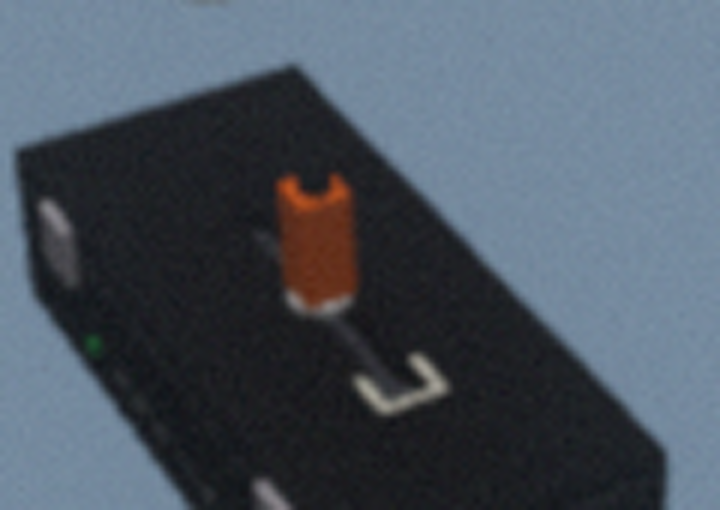

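View pics/top7.png

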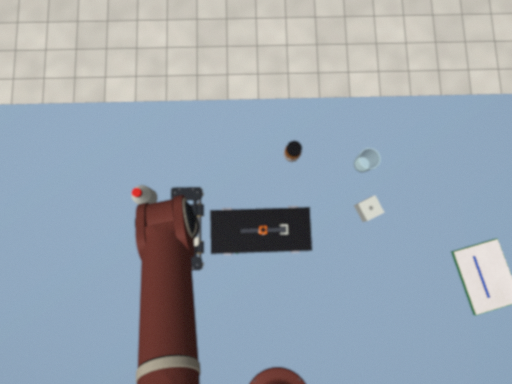

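View pics/side7.png

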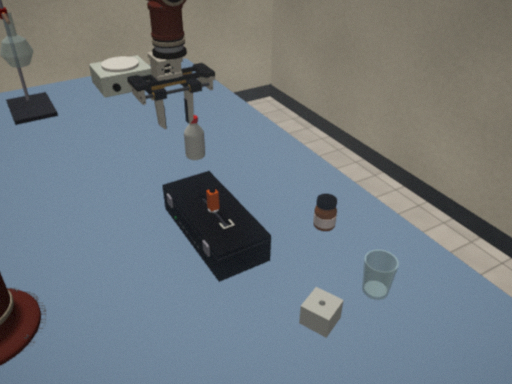

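Top view: the probe stands at (263,230) in the slit, the holder is empty, and the bottle (137,192), jar (293,150) and beaker (367,160) are where they were. Side view: the probe is upright with its collar on the lid. I'll check its height quickly, then hand in.

Run:
```python
from h import *
s=load('side7');t=load('top7')
# handle top-face centre: side crop (316,190)@6 org(160,160); top: orange blob centre
f=cv2.cvtColor(t['frame'],cv2.COLOR_RGB2HSV);o=((f[...,0]<14)&(f[...,1]>130)&(f[...,2]>90));o[:200]=0;o[250:]=0;o[:,:220]=0
ys,xs=np.nonzero(o);pt=((xs.min()+xs.max())/2,(ys.min()+ys.max())/2)
print(pt,tri(s,((316.5)/6-.5+160,190.5/6-.5+160),t,pt),'expect z .127, xy .506 .032')
print('expected px side collar bottom',((proj(s,[.506,.032,.075])[0]-160+.5)*6),'handle top',((proj(s,[.506,.032,.127])[0]-160+.5)*6))
from station import *
print(close_job())
```

```text
(np.float64(262.5), np.float64(229.5)) (array([0.50513331, 0.03279338, 0.12772272]), np.float64(4.774855857319784e-05)) expect z .127, xy .506 .032
expected px side collar bottom [325.47781778 302.72302628] handle top [319.66214245 192.45841587]
the job is handed in; nothing more can be done
None
```

I moved the probe from its holder into the chamber's notch and handed the job in at about 18 s. It is fully home, with its collar on the lid and the gripper clear.

- **Entry:** I lifted the probe out, lowered it through the framed entry and rested its tip on the track at about 2 N.
- **Drag:** I dragged it along the slit with about 2–4 N of downward force. At TCP y ≈ 0.030 m the upward force and the friction both disappeared, so the tip had dropped into the notch. The arm drifted about 2.5 mm further after that, touching the wall at roughly 1.6 N, and I backed it off.
- **Seating:** I lowered it until the collar met the lid. The TCP stayed at z = 0.0887 m while the force rose, which puts the tip at 28.9 mm against the 29 mm given. Then I let go and moved away.
- **Last checks:** The two cameras put the handle top at (0.505, 0.033, 0.128) m, against an expected (0.506, 0.032, 0.127). The probe stands upright, and the bottle, beaker and jar look unmoved. No force reading I saw on the chamber went above about 4 N.
- **Disagreement:** Before entry, the side camera and the arm's own position differed by about 3 mm on where the tip was. I settled it by lining the tip up with the frame in the image.

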